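Load the coating sled and hold it at its click

ROBOT

A 7-joint arm with a two-finger parallel gripper is mounted at the origin on the work surface. World frame = base frame: x ahead of the robot, y to its left, z up, the work surface at z = 0. Lengths are in m, angles in rad, forces in N, time in s.
With the tool pointing down it reaches from about 0.425 to 0.8 m from the base axis. Payload 8.3 kg.
Tool frame: the origin (TCP) lies on the centre line of the jaws, within the pads' length; the fingertips stand 19 mm ahead of it and the grasp point (between the pads) is the TCP; y points along the fingers, z is the direction in which the jaws open and shut, and the axes are right-handed (so a half turn about y gives the same grasp; the last joint's range is limited). The gripper opens to 85 mm and grips with 20 to 120 N. Pads are 22 mm wide; open, the fingers measure 114 mm over their backs; the gripper's body (76 mm by 85 mm) begins 54 mm behind the grasp point. The pads swing forward as they close: fully open they stand 13 mm farther back than shut.
Start: joints at [1.222, 0.383, 0.016, 1.37, -0.006, 1.388, -0.046], TCP at [0.176, -0.6, 0.25] pointing down, gripper open.
Joint ranges: [-2.95, 2.95], [-0.25, 2.06], [-1.52, 1.56], [0.18, 2.33], [-1.44, 4.58], [0.02, 2.06], [-3.01, 3.01]. Speed limits (rad/s): [2.39, 2.39, 3.01, 3.01, 3.14, 3.14, 3.14].

INTERFACE

Orientations are given as [roll, pitch, yaw] about the fixed x, y, z axes, in that order (R = Rz(yaw) Ry(pitch) Rx(roll)).
In Python, from bench import readout, optics, order gives the robot as it stands. The module is installed in compiled form; this text tells all that it offers.
- The arm moves only by the tool drive_tool, never from a script. Its argument "targets" is a list of rows, each a list of 5 numbers: the closure, from -1 (fully open) to 1 (shut), then the shift along the tool's x, y, z as a fraction of full scale, then the turn about the tool's y as a fraction of full scale. In form: [[gripper, x, y, z, yaw], ...]. A call has 1 to 10 rows; each row is the pose to reach, as a shift and turn from the pose commanded when the call began, along the tool's axes at that moment; what a row does not reach only later rows make up. Full scale, the value 1, is 1 m for a shift and 90 degrees for a turn. A row lasts 1/10 s, in which the tool goes at most 50 mm and 8.59 degrees, less where a joint would pass 70% of its speed; a pose out of reach is approached as far as the arm can. A call with a number of a shift or a turn outside -1 to 1 is refused whole. A call with a gripper value outside its range is refused whole. The fingers move at their own pace and stop on an object; "newtons" is the grip in N (left out, the last holds). Time passes only in rows, so rows that repeat a pose let the fingers close. It gives the time, the measured TCP pose, the force and the opening at its end, in the units of the state.
- readout.sense(): the state, without advancing time (a new reading comes with each control period).
- optics.get_image(name): name is "scene" or "side" or "wrist"; returns (picture, depth): 480x640x3 uint8, red, green, blue; 480x640 float32, m along the optical axis (not along the pixel's ray), 0 where there is no reading.
- optics.get_calibration(name): a dict with "mtx" (3x3 intrinsics, pixels), "rvec" (rotation vector, rad) and "tvec" (3), from world to camera coordinates, as OpenCV has them; the wrist camera has in their place "T_tool_cam" (4x4, takes a point from camera to tool coordinates, whose origin is the TCP and whose axes are the tool frame's). Camera axes: x right, y down, z forward; pixel columns grow to the right and rows downward; lengths in m; the calibration is good to about 2 mm. A picture is of the moment at which its call begins: read the wrist's pose just before it. get_calibration takes no time and is no camera call.
- order.close_job(): hands the job in, once; it reports no verdict.
The state is a dict: "clock": time; "joint_positions": joint angles; "joint_velocities": joint speeds; "effort": joint torques, N m; "position": TCP position; "eef_rot": TCP orientation; "contact_force": force on the tool from outside, world axes, zero at the start; "ft_torque": the same for the moment, N m; "grip_width": finger opening in m.
Only numpy, scipy, OpenCV 4.12 (cv2) and the standard library are available. Lean on these libraries where they do the work, as an engineer would, in place of code of your own. Each camera call takes 0.05 s, during which the arm holds its last target.

TASK

Lay the forked wooden blank flat in the nest of the sled and let go of it, leaving the other two blanks where they lie. Then take the sled by its upright handle and slide it along the rail until you feel its ball drop into the notch, and finish with the sled held there by the handle, so that the blank can be painted.

Things in the scene. Friction and masses are not known exactly. Their poses are not given: they have to be found in the camera images.
- board: Painted drying board (blue and green overspray), fixed, 360 x 170 x 12 mm; origin at the centre of its underside, on the table; x along its 360 mm length. The three blanks lie on its top, 12 mm above the table, about 100 mm apart, in any order.
- blank_forked: The raw wooden blank to be loaded: flat, 120 x 28 x 10 mm, with one end split into two parallel tines (slot 10 mm wide, 40 mm deep). Origin at the centre of the underside of its 120 x 28 mm outline; x along its length towards the tines, z up. About 20 to 45 g. It lies roughly across the board. Either end may point forward in the nest.
- blank_plain1: A bystander blank of raw wood, flat, 120 x 28 x 10 mm, unslotted, one end rounded; origin at the centre of its underside, x along its length. Leave it where it lies (more than 20 mm of movement is a failure).
- blank_plain2: A second bystander blank, the same as the other plain one. Leave it where it lies.
- rail: Fixed aluminium rail on a dark steel base 90 x 460 mm, rail 46 mm wide and 440 mm long; origin at the centre of the underside, on the table; it lies along its own y axis and the sled travels towards its -y. The notch is inside the rail and cannot be seen.
- sled (a joint): Travel of the sled along the rail (m): 0 at the end near the board, growing towards the rail's -y, hard stop at 0.18; starts between 0 and 0.03. Drag about 2 N. The only notch lies at a travel between 0.07 and 0.15, different each time. Sled: aluminium plate 220 x 64 x 8 mm, top 39 mm above the table, nest on its leading part, handle on its trailing part.
- ball (a joint): Spring ball (24 mm) hidden under the sled's middle: about 0.0005 m riding on the flat of the rail, about 0.0046 m fully down in the notch; 2 mm off the notch lifts it by over 1 mm. Feel: the sled is drawn into the notch over the last 5 mm, then resists, up to about 11 N within 3 mm, beyond which it rides out. It can be pushed back in from the far side too.
- nest (a point): Centre of the nest's floor, on top of the sled plate (39 mm above the table). Axes as the rail's: the nest is 128 mm long along y and 36 mm wide along x inside its rims, which stand 6 mm above the floor. The two end rims reach all across the width; each side rim has a 76 mm gap in the middle where fingers can reach in beside the blank.
- handle (a point): Upright black handle of the sled, square 22 x 22 mm and 50 mm tall; origin at the centre of its foot on the sled plate, 39 mm above the table, z up, sides along the rail's x and y. Its centre is 125 mm from the nest's centre, towards the rail's +y; 45 mm of bare plate lie between it and the nest's end rim.
There are look-alikes about, which are no part of the job. What is shaped like the blank_forked but turquoise is not meant.

How it is judged:
On the way, in this order (a step that is already met when the one before it is completed fails the run):
1. the forked blank lies flat in the nest, let go (x of blank_forked in the frame of nest between -0.007 and 0.007 m and y of blank_forked in the frame of nest between -0.007 and 0.007 m and z of blank_forked in the frame of nest between -0.003 and 0.003 m and contact force between the fingers and blank_forked below 0.1 N), for 0.2 s.
2. the sled, held by the handle, has its ball in the notch (value of joint ball above 0.0028 m and velocity of joint sled between -0.01 and 0.01 m/s and contact force between the fingers and sled_c7 above 1 N), for 0.3 s.
At the end, for the whole second after the job is handed in: The forked blank lies flat in the nest (within 7 mm of its centre, within 3 mm of its floor), untouched by the fingers; the ball is at least 2.8 mm down (about 4.6 mm is fully home) in the notch, the sled is at rest (under 10 mm/s), and the fingers still hold the handle (contact over 1 N) (all of step 1 and all of step 2); the arm keeps its last pose, push and grip.
It fails at once if a plain blank was moved by more than 20 mm (distance of any of blank_plain1, blank_plain2 from where it was at the start of the episode above 0.02 m).
It also fails if it takes over 64 s, if anything falls off the work surface, if the arm or the gripper's body presses on something with over 40 N, if the wrist force passes 120 N, or if a joint passes its speed limit or range.

## Working session

There is one attempt and no reset: what is moved stays moved. The work goes in short steps, Python scripts to look and compute and a tool call to move; the robot and the scene stay as the last step left them, time stands still between calls to the robot, and variables do not carry over. Pictures are saved under pics/ and viewed, and the job is handed in when it is done.

Besides the shell and the picture viewer there is one more tool, called after "Emit:" by a JSON object that holds its "method" and its "body", one argument or row to a line. drive_tool: Moves the arm, as the interface text tells. Shift numbers are shares of 1 m and turn numbers shares of 90 degrees, none past 1 either way. Its arguments: {"type":"object","properties":{"targets":{"type":"array","items":{"type":"array","items":{"type":"number","minimum":-1,"maximum":1}}},"newtons":{"type":"number"}},"required":["targets"]}

```bash
mkdir -p pics; cat > h.py <<'E'
import numpy as np, cv2
from bench import readout, optics, order
E
python3 - <<'E'
from h import *
s=readout.sense()
for k,v in s.items(): print(k,np.round(v,4))
for n in ["scene","side","wrist"]:
    im,d=optics.get_image(n); cv2.imwrite(f"pics/{n}0.png",im[:,:,::-1]); np.save(f"pics/{n}0d.npy",d)
    c=optics.get_calibration(n); print(n,{k:np.round(v,4).tolist() for k,v in c.items()})
E
```

```text
clock 0.0
joint_positions [ 1.2221  0.3843  0.0164  1.3711 -0.0063  1.3882 -0.0465]
joint_velocities [ 0.0015  0.     -0.0005  0.0001  0.0002 -0.0001 -0.0001]
effort [-6.00000e-04 -6.27600e+01  8.43800e-01 -3.71825e+01  1.66000e-02
  1.42000e-02 -0.00000e+00]
position [ 0.1761 -0.5992  0.2493]
eef_rot [-1.5727e+00 -1.0000e-04 -2.8557e+00]
contact_force [-0.3138 -0.9594 -0.2259]
ft_torque [-0.006   0.0144 -0.0094]
grip_width 0.0856
scene {'mtx': [[536.2714, 0.0, 317.3409], [0.0, 536.2714, 240.8248], [0.0, 0.0, 1.0]], 'rvec': [0.9732, 2.698, -0.7075], 'tvec': [0.2169, -0.326, 1.1889]}
side {'mtx': [[550.3952, 0.0, 315.9278], [0.0, 550.3952, 238.7685], [0.0, 0.0, 1.0]], 'rvec': [0.945, -2.5124, 1.0499], 'tvec': [0.4526, 0.1291, 1.1501]}
wrist {'mtx': [[418.2434, 0.0, 321.0496], [0.0, 418.2434, 238.5491], [0.0, 0.0, 1.0]], 'T_tool_cam': [[0.001, 0.9567, 0.2911, -0.0753], [-0.0002, -0.2911, 0.9567, -0.1228], [1.0, -0.001, -0.0001, -0.0005], [0.0, 0.0, 0.0, 1.0]]}
```

View pics/scene0.png

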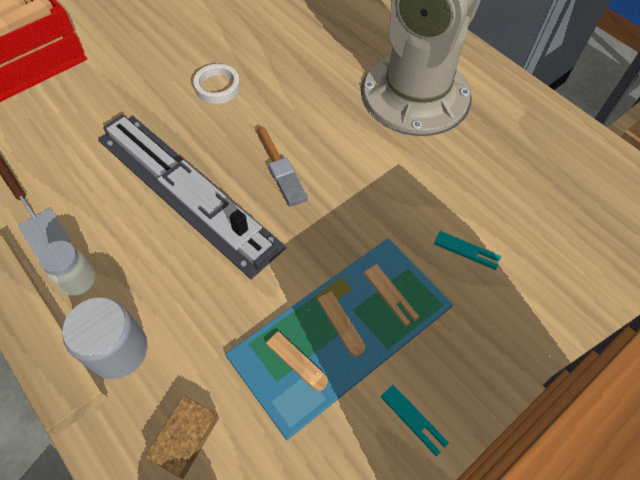

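View pics/side0.png

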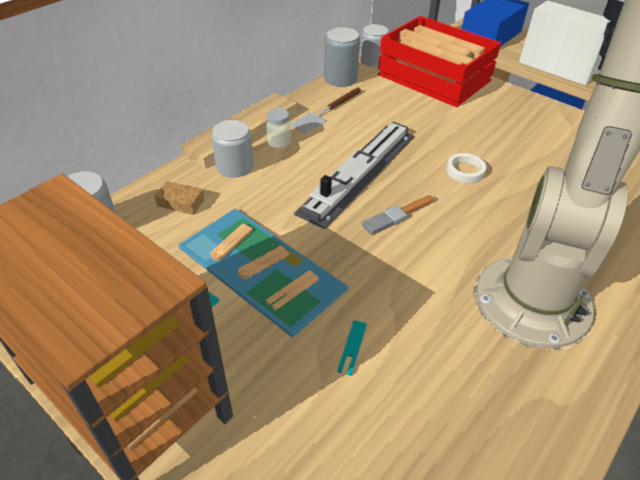

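View pics/wrist0.png

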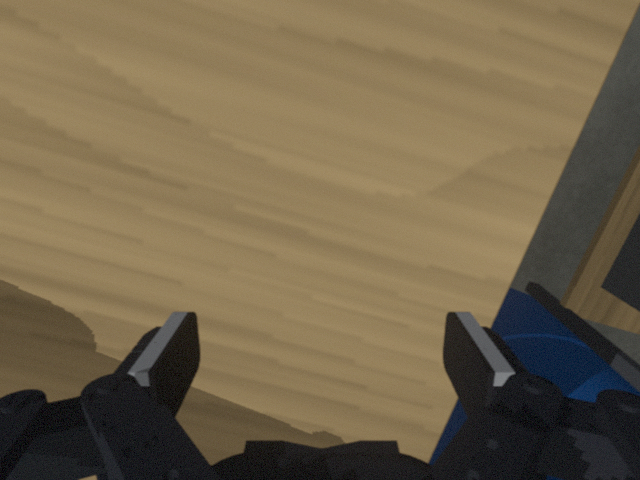

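The scene view shows the forked blank at about (391,295), its tines pointing down-right, with the plain blanks at (341,323) and (297,360). The sled handle is at (239,222) and the rail runs from (118,125) to (265,260). Next I'll measure these.

```bash
cat >> h.py <<'E'
def cam(n):
    c=optics.get_calibration(n); R=cv2.Rodrigues(np.array(c['rvec'],float))[0]; return np.array(c['mtx']),R,np.array(c['tvec']).ravel()
def ray(n,uv,z):
    K,R,t=cam(n); uv=np.atleast_2d(uv).astype(float)
    d=np.c_[uv,np.ones(len(uv))]@np.linalg.inv(K).T@R; C=-R.T@t
    return C+d*((z-C[2])/d[:,2])[:,None]
def cloud(n,d):
    K,R,t=cam(n); v,u=np.mgrid[:480,:640]
    p=np.stack([(u-K[0,2])/K[0,0]*d,(v-K[1,2])/K[1,1]*d,d],-1)
    return (p-t)@R
E
python3 - <<'E'
from h import *
for n,c in [("scene",[(391,295),(341,323),(297,360),(239,222),(118,125),(265,260),(200,190)]),("side",[(292,290),(263,263),(233,241),(326,185)])]:
    im=cv2.imread(f"pics/{n}0.png"); d=np.load(f"pics/{n}0d.npy"); P=cloud(n,d)
    for u,v in c: print(n,u,v,np.round(P[v,u],4))
im=cv2.imread("pics/scene0.png")
cv2.imwrite("pics/c1.png",cv2.resize(im[110:280,90:300],None,fx=3.5,fy=3.5,interpolation=cv2.INTER_CUBIC))
cv2.imwrite("pics/c2.png",cv2.resize(im[230:440,220:460],None,fx=2.8,fy=2.8,interpolation=cv2.INTER_CUBIC))
im=cv2.imread("pics/side0.png")
cv2.imwrite("pics/c3.png",cv2.resize(im[110:350,170:430],None,fx=2.5,fy=2.5,interpolation=cv2.INTER_CUBIC))
E
```

```text
scene 391 295 [0.3877 0.3228 0.0232]
scene 341 323 [0.4863 0.3053 0.0191]
scene 297 360 [0.5833 0.3082 0.0212]
scene 239 222 [0.5196 0.0723 0.0839]
scene 118 125 [ 0.5596 -0.3011  0.0326]
scene 265 260 [0.5127 0.1294 0.0195]
scene 200 190 [ 0.523  -0.0555  0.0412]
side 292 290 [0.3822 0.3257 0.0231]
side 263 263 [0.4815 0.3104 0.0211]
side 233 241 [0.5787 0.3077 0.0216]
side 326 185 [0.5073 0.0714 0.0776]
```

View pics/c1.png

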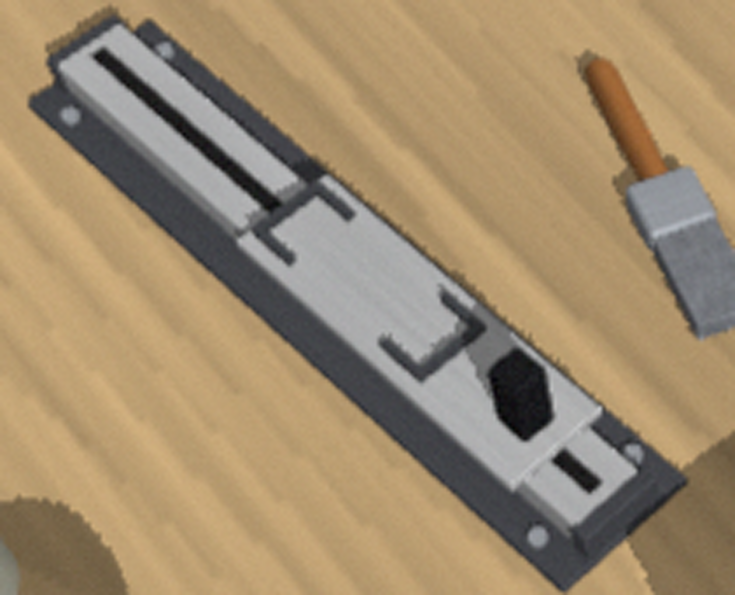

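View pics/c2.png

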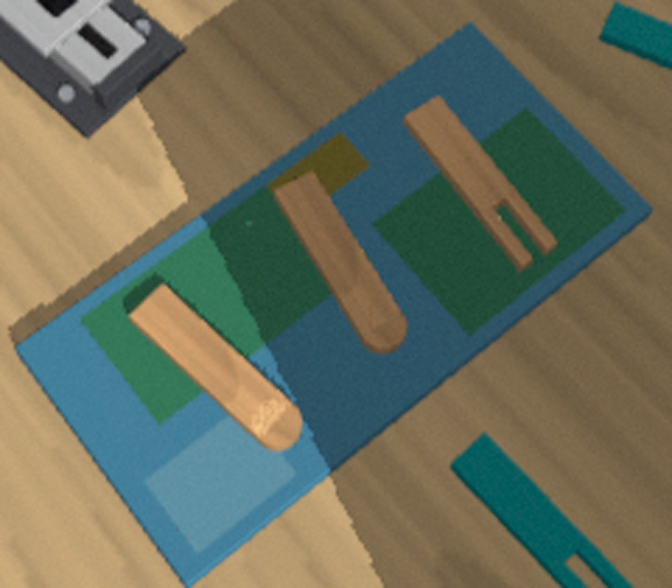

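View pics/c3.png

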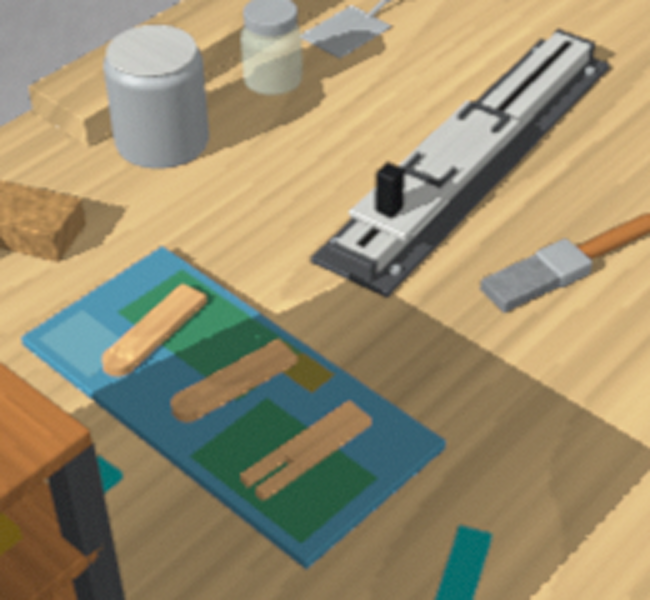

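```bash
python3 - <<'E'
from h import *
for n in ["scene","side"]:
    im=cv2.imread(f"pics/{n}0.png"); d=np.load(f"pics/{n}0d.npy"); P=cloud(n,d)
    hsv=cv2.cvtColor(im,cv2.COLOR_BGR2HSV)
    x,y,z=P[...,0],P[...,1],P[...,2]
    print(n,"table z",np.median(z[(x>.3)&(x<.45)&(y>-.2)&(y<0.05)&(d>0)]))
    m=((hsv[...,0]<22)&(hsv[...,1]>60)&(z>0.014)&(z<0.03)&(x>.3)&(x<.7)&(y>.2)&(y<.42)&(d>0)).astype(np.uint8)
    m=cv2.morphologyEx(m,cv2.MORPH_OPEN,np.ones((2,2),np.uint8))
    k,l,st,ce=cv2.connectedComponentsWithStats(m)
    for i in range(1,k):
        if st[i,4]<150: continue
        uv=np.argwhere(l==i)[:,::-1]
        q=ray(n,uv,0.022)[:,:2]; r=cv2.minAreaRect((q*1000).astype(np.float32))
        print(n,"blank",ce[i].round(),np.round(r[0],1),np.round(r[1],1),round(r[2],1),"mean",q.mean(0).round(4), "medz",np.median(z[l==i]).round(4))
    # handle
    m=((hsv[...,2]<60)&(z>0.048)&(z<0.1)&(x>.4)&(x<.65)&(y>-.1)&(y<.2)&(d>0))
    t=m&(z>0.083); q=P[t]; r=cv2.minAreaRect((q[:,:2]*1000).astype(np.float32)); print("handle top",t.sum(),q.mean(0).round(4),np.percentile(z[m],[50,95]).round(4),r)
    # plate
    m=((hsv[...,1]<45)&(hsv[...,2]>110)&(z>0.035)&(z<0.043)&(x>.4)&(x<.68)&(y>-.25)&(y<.16)&(d>0)).astype(np.uint8)
    k,l,st,ce=cv2.connectedComponentsWithStats(m); i=1+np.argmax(st[1:,4]); uv=np.argwhere(l==i)[:,::-1]
    q=ray(n,uv,0.039)[:,:2]; r=cv2.minAreaRect((q*1000).astype(np.float32)); print("plate",st[i,4],r,np.median(z[l==i])); print(cv2.boxPoints(r).round(1).tolist())
    # base dark
    m=((hsv[...,2]<100)&(hsv[...,1]<90)&(z>0.003)&(z<0.012+0.015)&(x>.4)&(x<.68)&(y>-.4)&(y<.2)&(d>0)).astype(np.uint8)
    k,l,st,ce=cv2.connectedComponentsWithStats(m); i=1+np.argmax(st[1:,4]); uv=np.argwhere(l==i)[:,::-1]
    print("base z",np.median(z[l==i])); q=ray(n,uv,float(np.median(z[l==i])))[:,:2]; r=cv2.minAreaRect((q*1000).astype(np.float32)); print("base",r)
E
```

```text
scene table z 0.0014080401457701377
scene blank [391. 294.] [386.9 322.5] [120.   30.6] 84.0 mean [0.3863 0.3202] medz 0.0226
scene blank [343. 324.] [486.  309.3] [120.4  29.4] 79.2 mean [0.4863 0.3096] medz 0.0226
scene blank [299. 362.] [583.7 312.9] [ 28.6 120.2] 7.0 mean [0.5838 0.3129] medz 0.0225
handle top 135 [0.5169 0.0638 0.0888] [0.0804 0.091 ] ((516.453369140625, 63.06458282470703), (19.701610565185547, 21.645631790161133), 5.631306171417236)
plate 2686 ((526.111083984375, -24.688194274902344), (64.8572006225586, 222.3397979736328), 6.8537917137146) 0.03976331311593344
[[480.6000061035156, 81.80000305175781], [507.20001220703125, -138.89999389648438], [571.5999755859375, -131.1999969482422], [545.0, 89.5999984741211]]
base z 0.008836234835441055
base ((535.865478515625, -100.94203186035156), (89.89579772949219, 472.21875), 6.811152458190918)
side table z 0.0013602594645849698
side blank [231. 242.] [577.1 313.4] [ 33.6 122.7] 7.2 mean [0.5778 0.3129] medz 0.0213
side blank [263. 263.] [480.4 309.5] [121.4  33.7] 79.7 mean [0.4804 0.3094] medz 0.0213
side blank [294. 289.] [380.9 322.5] [121.4  32.6] 84.0 mean [0.381 0.32 ] medz 0.0211
handle top 52 [0.5137 0.0656 0.0882] [0.075  0.0903] ((513.9675903320312, 64.40547943115234), (17.700109481811523, 21.601837158203125), 15.200945854187012)
plate 1030 ((526.1192626953125, -23.3563232421875), (65.13912963867188, 224.8550567626953), 6.896574974060059) 0.039493077181242675
[[480.29998779296875, 84.30000305175781], [507.29998779296875, -138.89999389648438], [572.0, -131.10000610351562], [545.0, 92.19999694824219]]
base z 0.008727436477214724
base ((530.7083740234375, -104.68161010742188), (86.99783325195312, 485.268798828125), 6.0945892333984375)
```

```bash
cat >> h.py <<'E'
def plan(goal,yawdeg):
    """shift in tool axes (x,y,z) and turn fraction from the present measured pose to the world goal"""
    s=readout.sense(); from scipy.spatial.transform import Rotation as Ro
    R=Ro.from_euler('xyz',s['eef_rot']).as_matrix(); dp=R.T@(np.array(goal)-s['position'])
    cur=np.degrees(np.arctan2(R[1,0],R[0,0])); w=(yawdeg-cur+180)%360-180
    print("goal",goal,"shift",dp.round(4),"turn",round(-w/90,4),"curyaw",cur.round(2),"pos",np.round(s['position'],4),"F",np.round(s['contact_force'],2),"w",round(s['grip_width'],4),"t",round(s['clock'],2))
E
python3 - <<'E'
from h import *
for n in ["scene","side"]:
    P=cloud(n,np.load(f"pics/{n}0d.npy")); z=P[...,2]
    m=(z>0.12)&(P[...,1]>0.3)&(P[...,0]>0.1)&(P[...,0]<.8); q=P[m]; print(n,m.sum(),q.min(0) if m.any() else 0,q.max(0) if m.any() else 0)
plan([0.50,-0.25,0.25],-120); plan([0.47,0.2,0.25],-96); plan([0.386,0.3225,0.2],-96)
E
```

```text
scene 16537 [0.27713628 0.52231538 0.12026741] [0.73459885 0.66810468 0.86852188]
side 40887 [0.27785631 0.58895124 0.12015921] [0.62175567 0.78982681 0.36318348]
goal [0.5, -0.25, 0.25] shift [-4.092e-01 -2.000e-04 -2.438e-01] turn -0.4847 curyaw -163.62 pos [ 0.1761 -0.5993  0.2495] F [-0.36  0.57 -0.85] w 0.0856 t 0.15
goal [0.47, 0.2, 0.25] shift [-5.073e-01  5.000e-04 -6.840e-01] turn -0.7514 curyaw -163.62 pos [ 0.1761 -0.5993  0.2495] F [-0.36  0.57 -0.85] w 0.0856 t 0.15
goal [0.386, 0.3225, 0.2] shift [-0.4613  0.0507 -0.8252] turn -0.7514 curyaw -163.62 pos [ 0.1761 -0.5993  0.2495] F [-0.36  0.57 -0.85] w 0.0856 t 0.15
```

Emit:
{"method": "drive_tool", "body": {
  "targets": [
    [-1, -0.41, 0, -0.244, -0.48],
    [-1, -0.41, 0, -0.244, -0.48],
    [-1, -0.41, 0, -0.244, -0.48],
    [-1, -0.41, 0, -0.244, -0.48],
    [-1, -0.41, 0, -0.244, -0.48],
    [-1, -0.41, 0, -0.244, -0.48],
    [-1, -0.41, 0, -0.244, -0.48],
    [-1, -0.41, 0, -0.244, -0.48],
    [-1, -0.41, 0, -0.244, -0.48],
    [-1, -0.41, 0, -0.244, -0.48]
  ],
  "newtons": 40
}}

```text
clock: 1.15
position: [0.5034, -0.2451, 0.2502]
eef_rot: [-1.571, 0.002, -2.096]
contact_force: [0.4, 0.4, -0.2]
grip_width: 0.0855
```

```bash
python3 - <<'E'
from h import *
plan([0.47,0.2,0.25],-96)
E
```

```text
goal [0.47, 0.2, 0.25] shift [-0.3683  0.001  -0.2522] turn -0.2679 curyaw -120.11 pos [ 0.5034 -0.2451  0.2502] F [ 0.41  0.36 -0.17] w 0.0855 t 1.15
```

```bash
python3 - <<'E'
from h import *
plan([0.521,0.02,0.25],-83.15)
E
```

```text
goal [0.521, 0.02, 0.25] shift [-0.2382  0.0007 -0.1178] turn -0.4107 curyaw -120.11 pos [ 0.5034 -0.2451  0.2502] F [ 0.41  0.36 -0.17] w 0.0855 t 1.15
```

Emit:
{"method": "drive_tool", "body": {
  "targets": [
    [-1, -0.238, 0, -0.118, -0.41],
    [-1, -0.238, 0, -0.118, -0.41],
    [-1, -0.238, 0, -0.118, -0.41],
    [-1, -0.238, 0, -0.118, -0.41],
    [-1, -0.238, 0, -0.118, -0.41],
    [-1, -0.238, 0, -0.118, -0.41],
    [-1, -0.238, 0, -0.118, -0.41],
    [-1, -0.238, 0, -0.118, -0.41],
    [-1, -0.238, 0, -0.118, -0.41]
  ]
}}

```text
clock: 2.05
position: [0.5195, 0.0131, 0.25]
eef_rot: [-1.571, -0.0, -1.461]
contact_force: [0.5, 0.1, 0.9]
grip_width: 0.0856
```

```bash
cat >> h.py <<'E'
def wrist(name):
    from scipy.spatial.transform import Rotation as Ro
    s=readout.sense(); im,d=optics.get_image("wrist"); T=np.eye(4); T[:3,:3]=Ro.from_euler('xyz',s['eef_rot']).as_matrix(); T[:3,3]=s['position']
    c=optics.get_calibration("wrist"); T=T@np.array(c['T_tool_cam']); K=np.array(c['mtx'])
    cv2.imwrite(f"pics/{name}.png",im[:,:,::-1]); np.savez(f"pics/{name}.npz",d=d,T=T,K=K)
    return im[:,:,::-1].copy(),d,T,K
def wload(name):
    z=np.load(f"pics/{name}.npz"); return cv2.imread(f"pics/{name}.png"),z['d'],z['T'],z['K']
def wray(T,K,uv,z):
    uv=np.atleast_2d(uv).astype(float); d=np.c_[uv,np.ones(len(uv))]@np.linalg.inv(K).T@T[:3,:3].T; C=T[:3,3]
    return C+d*((z-C[2])/d[:,2])[:,None]
def wcloud(d,T,K):
    v,u=np.mgrid[:480,:640]; p=np.stack([(u-K[0,2])/K[0,0]*d,(v-K[1,2])/K[1,1]*d,d],-1); return p@T[:3,:3].T+T[:3,3]
E
python3 - <<'E'
from h import *
wrist("w1"); plan([0.4,0.31,.2],-96)
E
```

```text
goal [0.4, 0.31, 0.2] shift [-0.3083  0.05   -0.0863] turn 0.1366 curyaw -83.7 pos [0.5196 0.0131 0.2501] F [0.19 0.66 0.44] w 0.0855 t 2.1
```

View pics/w1.png

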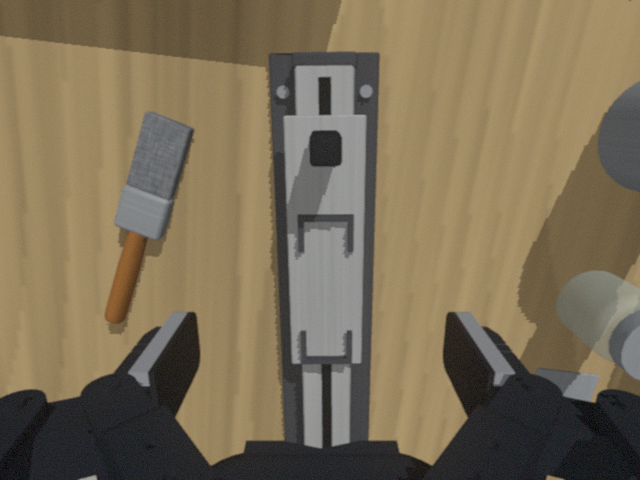

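The wrist view shows the handle at (326,148) and the nest between the rims at rows 220–357, columns 303–349. I'll measure the plate edges, rims and handle from this.

```bash
python3 - <<'E'
from h import *
im,d,T,K=wload("w1"); P=wcloud(d,T,K); hsv=cv2.cvtColor(im,cv2.COLOR_BGR2HSV)
x,y,z=P[...,0],P[...,1],P[...,2]
roi=np.zeros((480,640),bool); roi[100:380,270:385]=1
m=(roi&(z>0.034)&(z<0.05)).astype(np.uint8); k,l,st,ce=cv2.connectedComponentsWithStats(m); i=1+np.argmax(st[1:,4]); uv=np.argwhere(l==i)[:,::-1]
r=cv2.minAreaRect((wray(T,K,uv,.039)[:,:2]*1000).astype(np.float32)); print("plate",r,np.median(z[l==i]))
a=np.radians(r[2]%90); a=a if a<.8 else a-np.pi/2
ex=np.array([np.cos(a),np.sin(a)]); ey=np.array([-ex[1],ex[0]]); c=np.array(r[0])/1000
pl=cv2.erode((l==i).astype(np.uint8),np.ones((3,3)))
dark=(hsv[...,2]<105)
roi2=np.zeros_like(roi); roi2[205:372,292:358]=1
m=roi2&dark; uv=np.argwhere(m)[:,::-1]; q=(wray(T,K,uv,.045)[:,:2]-c)@np.c_[ex,ey]
print("rim extents along ex,ey mm",(q.min(0)*1000).round(1),(q.max(0)*1000).round(1),np.percentile(q*1000,[1,99],axis=0).round(1))
m=(hsv[...,2]<60); m&=roi; m[180:]=0; m[:125]=0; uv=np.argwhere(m&(z>.08))[:,::-1]
r2=cv2.minAreaRect((wray(T,K,uv,.089)[:,:2]*1000).astype(np.float32)); print("handle",r2,np.median(z[m]), len(uv))
h=np.array(r2[0])/1000; print("handle in plate",(h-c)@np.c_[ex,ey])
print("angle",np.degrees(a),"nest from handle",h-0.125*ey)
ncy=(q.min(0)+q.max(0))/2; print("nest from rims", c+ex*ncy[0]+ey*ncy[1])
E
```

```text
plate ((528.5089111328125, -23.47307586669922), (63.538578033447266, 218.9002227783203), 6.808154582977295) 0.03820199747228753
rim extents along ex,ey mm [ -31.5 -113.9] [27.5 39.7] [[ -29.6 -113.3]
 [  25.7   33.9]]
handle ((508.1492614746094, 62.80157470703125), (38.97193145751953, 20.920490264892578), 6.256328105926514) 0.08760994504512304 995
handle in plate [-0.00998863  0.08807984]
angle 6.808154582977295 nest from handle [ 0.52296742 -0.06131701]
nest from rims [ 0.53094566 -0.06051001]
```

Emit:
{"method": "drive_tool", "body": {
  "targets": [
    [-1, -0.308, 0.0, -0.086, 0.137],
    [-1, -0.308, 0.0, -0.086, 0.137],
    [-1, -0.308, 0.0, -0.086, 0.137],
    [-1, -0.308, 0.0, -0.086, 0.137],
    [-1, -0.308, 0.0, -0.086, 0.137],
    [-1, -0.308, 0.0, -0.086, 0.137],
    [-1, -0.308, 0.0, -0.086, 0.137],
    [-1, -0.308, 0.0, -0.086, 0.137],
    [-1, -0.308, 0.0, -0.086, 0.137]
  ]
}}

```text
clock: 3.0
position: [0.4001, 0.3104, 0.2501]
eef_rot: [-1.571, -0.001, -1.674]
contact_force: [0.4, -0.3, -0.3]
grip_width: 0.0854
```

```bash
python3 - <<'E'
from h import *
wrist("w2"); plan([0.386,0.3225,.1],-96)
E
```

```text
goal [0.386, 0.3225, 0.1] shift [-0.0113  0.1501 -0.0158] turn -0.0 curyaw -96.0 pos [0.4006 0.3097 0.2501] F [ 0.62 -1.46 -0.06] w 0.0852 t 3.05
```

View pics/w2.png

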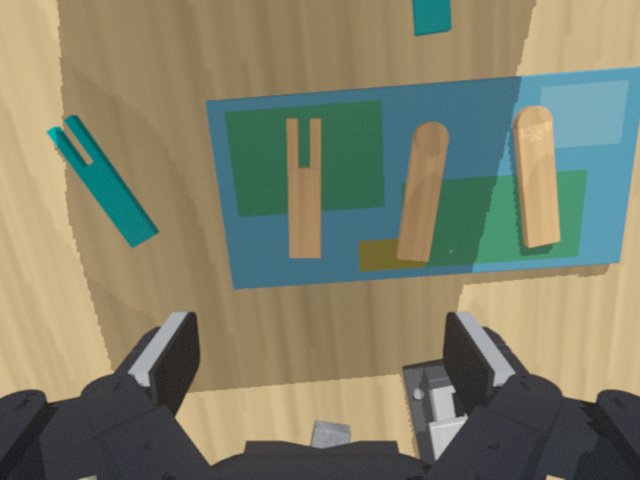

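The forked blank lies at columns 287–322, rows 118–258 in the wrist view. I'll measure it there.

```bash
python3 - <<'E'
from h import *
im,d,T,K=wload("w2"); hsv=cv2.cvtColor(im,cv2.COLOR_BGR2HSV); P=wcloud(d,T,K)
m=((hsv[...,0]<22)&(hsv[...,1]>70)&(P[...,2]>0.015)&(P[...,2]<.03)); r0=np.zeros_like(m); r0[110:265,280:330]=1; m=(m&r0).astype(np.uint8)
k,l,st,ce=cv2.connectedComponentsWithStats(m); i=1+np.argmax(st[1:,4]); uv=np.argwhere(l==i)[:,::-1]
r=cv2.minAreaRect((wray(T,K,uv,.022)[:,:2]*1000).astype(np.float32)); print(r,np.median(P[...,2][l==i]))
E
```

```text
((387.6800842285156, 321.6438903808594), (118.04004669189453, 26.956974029541016), 83.9949951171875) 0.0210820102664111
```

```bash
python3 - <<'E'
from h import *
plan([0.3875,0.322,.1],-96)
E
```

```text
goal [0.3875, 0.322, 0.1] shift [-0.011   0.1501 -0.0143] turn -0.0 curyaw -96.0 pos [0.4006 0.3097 0.2501] F [ 0.62 -1.46 -0.06] w 0.0852 t 3.05
```

Emit:
{"method": "drive_tool", "body": {
  "targets": [
    [-0.1, -0.011, 0.04, -0.014, 0],
    [-0.1, -0.011, 0.08, -0.014, 0],
    [-0.1, -0.011, 0.12, -0.014, 0],
    [-0.1, -0.011, 0.15, -0.014, 0],
    [-0.1, -0.011, 0.16, -0.014, 0],
    [-0.1, -0.011, 0.16, -0.014, 0]
  ]
}}

```text
clock: 3.65
position: [0.387, 0.3219, 0.0894]
eef_rot: [-1.573, -0.002, -1.675]
contact_force: [0.3, 0.1, -0.1]
grip_width: 0.0471
```

```bash
python3 - <<'E'
from h import *
plan([0.3875,0.322,.036],-96)
im,d,T,K=wrist("w3"); im,d=optics.get_image("side"); cv2.imwrite("pics/s3.png",im[:,:,::-1])
E
```

```text
goal [0.3875, 0.322, 0.036] shift [-0.0002  0.0534  0.0006] turn 0.0 curyaw -96.0 pos [0.387  0.3219 0.0894] F [ 0.27  0.07 -0.08] w 0.0471 t 3.65
```

View pics/w3.png

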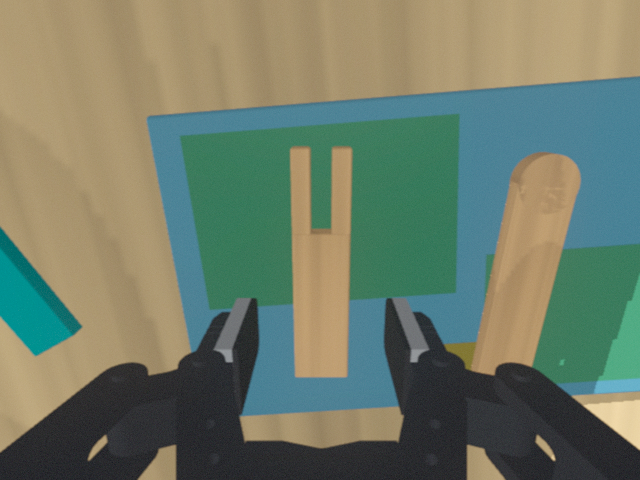

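View pics/s3.png

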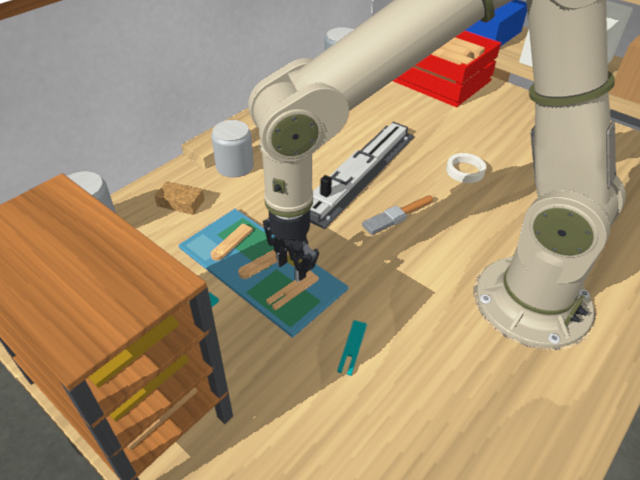

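The blank is centred between the fingers at column 321, and its top lies clear of them. Now I'll read the fingertip height from the wrist depth.

```bash
python3 - <<'E'
from h import *
im,d,T,K=wload("w3"); s=readout.sense()
c=np.array(optics.get_calibration("wrist")['T_tool_cam'])
v,u=np.mgrid[:480,:640]; p=np.stack([(u-K[0,2])/K[0,0]*d,(v-K[1,2])/K[1,1]*d,d],-1)@c[:3,:3].T+c[:3,3]
for u0,u1 in [(215,262),(382,430)]:
    q=p[295:370,u0:u1].reshape(-1,3); q=q[(q[:,1]<0.05)&(q[:,1]>-.02)&(abs(q[:,2])<.045)]; print(len(q),q.min(0).round(4),q.max(0).round(4),np.percentile(q[:,1],[90,97,99]).round(4))
E
```

```text
2414 [-0.0127 -0.02   -0.0359] [ 0.0104  0.018  -0.0225] [0.0104 0.0139 0.0163]
2439 [-0.0128 -0.02    0.0238] [0.0107 0.0181 0.0372] [0.0104 0.0141 0.0161]
```

Emit:
{"method": "drive_tool", "body": {
  "targets": [
    [-0.1, 0, 0.025, 0, 0],
    [-0.1, 0, 0.045, 0, 0],
    [-0.1, 0, 0.058, 0, 0],
    [-0.1, 0, 0.058, 0, 0],
    [0.1, 0, 0.058, 0, 0],
    [0.3, 0, 0.058, 0, 0],
    [1, 0, 0.058, 0, 0],
    [1, 0, 0.058, 0, 0],
    [1, 0, 0.058, 0, 0],
    [1, 0, 0.058, 0, 0]
  ],
  "newtons": 30
}}

```text
clock: 4.75
position: [0.3874, 0.3245, 0.0338]
eef_rot: [-1.569, 0.002, -1.673]
contact_force: [-1.1, -0.8, 7.2]
grip_width: 0.0268
```

Emit:
{"method": "drive_tool", "body": {
  "targets": [
    [1, 0, -0.01, 0, 0],
    [1, 0, -0.03, 0, 0],
    [1, 0, -0.07, 0, 0],
    [1, 0, -0.11, 0, 0],
    [1, 0, -0.15, 0, 0],
    [1, 0, -0.17, 0, 0],
    [1, 0, -0.17, 0, 0],
    [1, 0, -0.17, 0, 0]
  ]
}}

```text
clock: 5.55
position: [0.3866, 0.3237, 0.2028]
eef_rot: [-1.57, 0.0, -1.673]
contact_force: [-0.2, -1.2, -1.0]
grip_width: 0.0271
```

```bash
python3 - <<'E'
from h import *
plan([0.531,-0.061,.2],-83.2); plan([0.50,0.15,.2],-83.2)
wrist("w4"); im,d=optics.get_image("scene"); cv2.imwrite("pics/sc4.png",im[:,:,::-1])
E
```

```text
goal [0.531, -0.061, 0.2] shift [0.368  0.0029 0.1829] turn -0.1406 curyaw -95.86 pos [0.3866 0.3237 0.2028] F [-0.18 -1.21 -1.  ] w 0.0271 t 5.55
goal [0.5, 0.15, 0.2] shift [0.1612 0.0029 0.1306] turn -0.1406 curyaw -95.86 pos [0.3866 0.3237 0.2028] F [-0.18 -1.21 -1.  ] w 0.0271 t 5.55
```

View pics/w4.png

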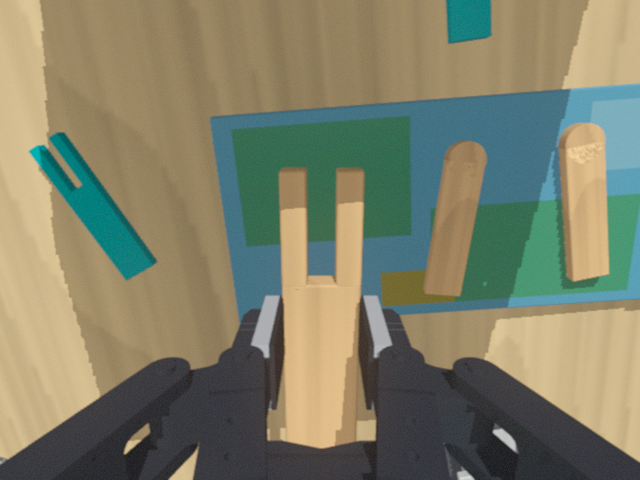

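View pics/sc4.png

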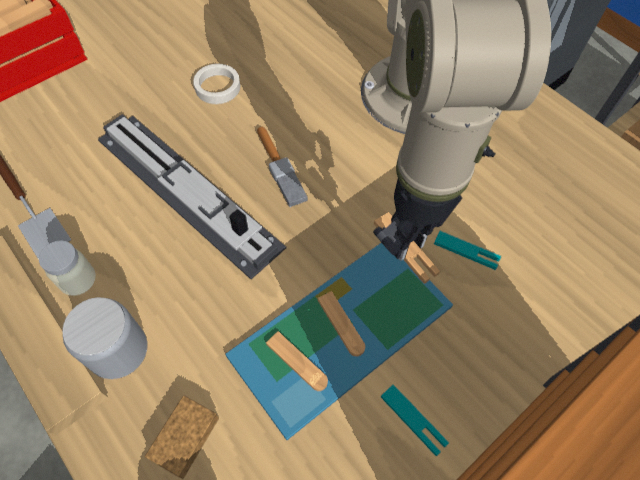

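The blank is held, with its tine ends at row 168 and its butt at row 445. The plain blanks haven't moved. Next I'll check its tilt and offset in the hand by depth.

```bash
cat >> h.py <<'E'
def held(name):
    im,d,T,K=wload(name); hsv=cv2.cvtColor(im,cv2.COLOR_BGR2HSV)
    c=np.array(optics.get_calibration("wrist")['T_tool_cam'])
    v,u=np.mgrid[:480,:640]; p=np.stack([(u-K[0,2])/K[0,0]*d,(v-K[1,2])/K[1,1]*d,d],-1)@c[:3,:3].T+c[:3,3]
    m=(hsv[...,0]<22)&(hsv[...,1]>60)&(p[...,1]>-.04)&(p[...,1]<.04)&(abs(p[...,2])<.03)&(d>0)
    m[:,:270]=0; m[:,375:]=0; q=p[m]
    A=np.c_[q[:,0],np.ones(len(q))]; k=np.ones(len(q),bool)
    for _ in range(6):
        f=np.linalg.lstsq(A[k],q[k,1],rcond=None)[0]; k=abs(q[:,1]-A@f)<.003
    print(len(q),"slope y(x) deg",np.degrees(np.arctan(f[0])).round(2),"y at 0",f[1].round(4),"x",np.percentile(q[k,0],[0.3,99.7]).round(4),"z",np.percentile(q[k,2],[.5,99.5]).round(4))
    for a in np.arange(-.07,.07,.02):
        j=abs(q[:,0]-a)<.008
        if j.sum()>20: print(round(a,2),np.median(q[j],0).round(4))
E
python3 -c "
from h import *
held('w4')"
```

```text
19411 slope y(x) deg -0.06 y at 0 0.0127 x [-0.0568  0.052 ] z [-0.0132  0.0143]
-0.05 [-0.05    0.0128  0.0057]
-0.03 [-0.0303  0.0128  0.0057]
-0.01 [-0.0099  0.0127  0.0005]
0.01 [0.009  0.0126 0.0008]
0.03 [0.0298 0.0127 0.0004]
0.05 [0.0468 0.0127 0.0004]
```

```bash
python3 - <<'E'
from h import *
plan([0.5317,-0.058,.13],-83.2)
E
```

```text
goal [0.5317, -0.058, 0.13] shift [0.3643 0.0716 0.1838] turn -0.1405 curyaw -95.85 pos [0.3861 0.3232 0.2014] F [-0.31  0.29 -0.74] w 0.0265 t 5.65
```

Emit:
{"method": "drive_tool", "body": {
  "targets": [
    [1, 0.364, 0.0, 0.184, -0.14],
    [1, 0.364, 0.0, 0.184, -0.14],
    [1, 0.364, 0.0, 0.184, -0.14],
    [1, 0.364, 0.0, 0.184, -0.14],
    [1, 0.364, 0.0, 0.184, -0.14],
    [1, 0.364, 0.0, 0.184, -0.14],
    [1, 0.364, 0.0, 0.184, -0.14],
    [1, 0.364, 0.0, 0.184, -0.14],
    [1, 0.364, 0.0, 0.184, -0.14],
    [1, 0.364, 0.03, 0.184, -0.14]
  ]
}}

```text
clock: 6.65
position: [0.5348, -0.0611, 0.1737]
eef_rot: [-1.567, -0.001, -1.459]
contact_force: [0.8, 1.3, -0.6]
grip_width: 0.027
```

Emit:
{"method": "drive_tool", "body": {
  "targets": [
    [1, 0, 0.04, 0, 0],
    [1, 0, 0.06, 0, 0],
    [1, 0, 0.06, 0, 0],
    [1, 0, 0.06, 0, 0]
  ]
}}

```text
clock: 7.05
position: [0.5322, -0.0565, 0.1121]
eef_rot: [-1.572, 0.001, -1.452]
contact_force: [0.9, -0.4, -0.3]
grip_width: 0.0271
```

```bash
python3 - <<'E'
from h import *
plan([0.5317,-0.058,.062],-83.2)
wrist("w5")
for n in ["scene","side"]:
    im,d=optics.get_image(n); cv2.imwrite(f"pics/{n}5.png",im[:,:,::-1])
    if n=="scene": a=im[110:280,90:300]
    else: a=im[90:250,270:470]
    cv2.imwrite(f"pics/{n}5c.png",cv2.resize(a[:,:,::-1],None,fx=3.5,fy=3.5,interpolation=cv2.INTER_CUBIC))
held("w5")
E
```

```text
goal [0.5317, -0.058, 0.062] shift [ 0.0015  0.0501 -0.0006] turn -0.0001 curyaw -83.21 pos [ 0.5322 -0.0565  0.1121] F [ 0.89 -0.39 -0.26] w 0.0271 t 7.05
19063 slope y(x) deg -0.1 y at 0 0.0127 x [-0.0568  0.0521] z [-0.0131  0.0144]
-0.05 [-0.0501  0.0128  0.0059]
-0.03 [-0.0302  0.0127  0.0058]
-0.01 [-0.0102  0.0127  0.0006]
0.01 [0.0092 0.0126 0.0006]
0.03 [0.0297 0.0127 0.0006]
0.05 [0.0469 0.0126 0.0006]
```

View pics/w5.png

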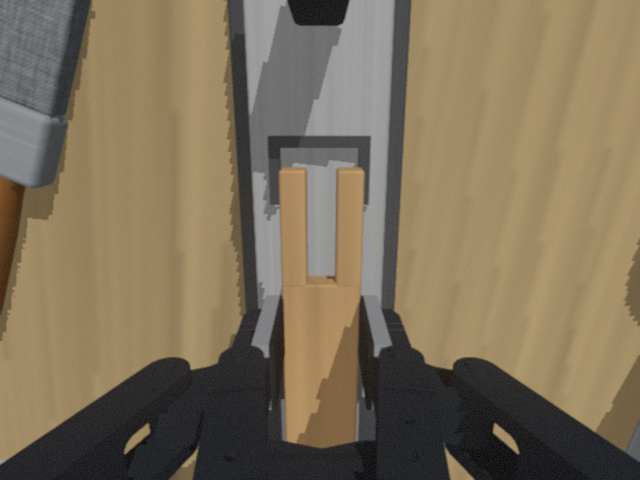

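View pics/scene5c.png

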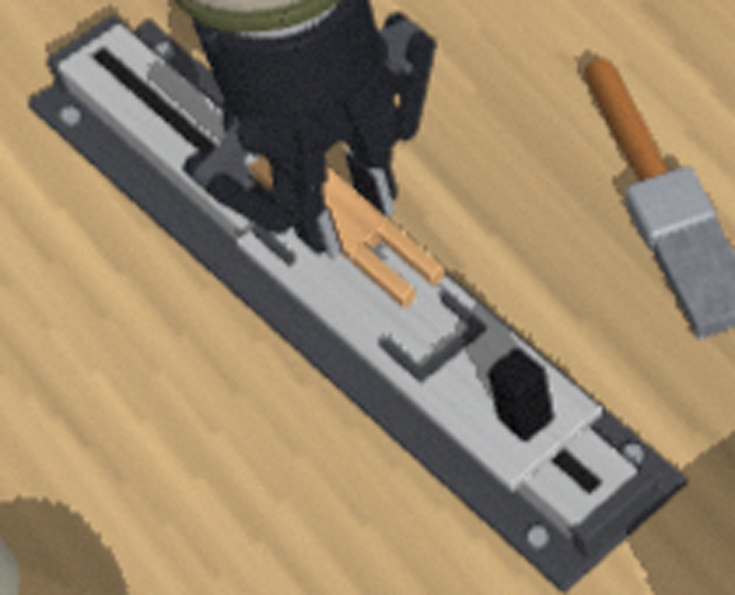

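View pics/side5c.png

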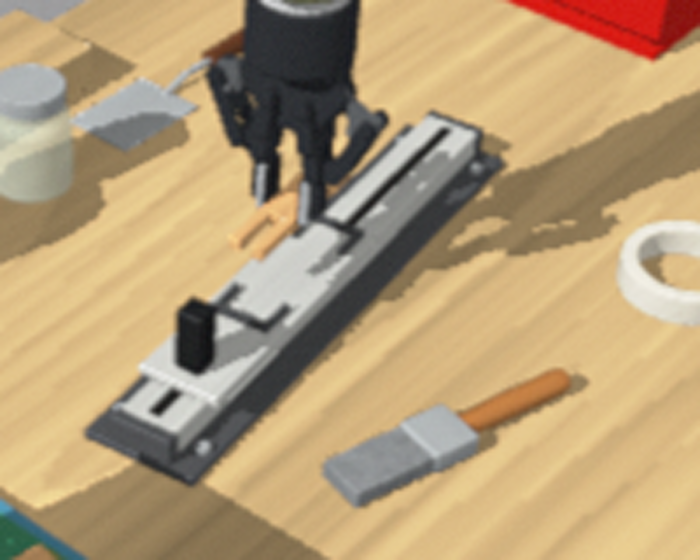

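The near end rim is at rows 136–149, columns 268–371, and the tines are at columns 280–364 with their ends at row 168. I'll work out the relative offset in the tool frame.

```bash
python3 - <<'E'
from h import *
im,d,T,K=wload("w5"); s=readout.sense()
from scipy.spatial.transform import Rotation as Ro
R=Ro.from_euler('xyz',s['eef_rot']).as_matrix(); p=np.array(s['position'])
hsv=cv2.cvtColor(im,cv2.COLOR_BGR2HSV); V=hsv[...,2].astype(int)
print("row175",V[175,255:390].tolist()); print("col300",V[125:165,300].tolist()); print("col335",V[125:175,335].tolist())
f=lambda uv,z:((wray(T,K,uv,z)-p)@R).round(4)
print("rim outer cols row185 z.045",f([(268,185),(370,185)],.045)); print("rim inner row149",f([(320,149)],.045))
print("plate edges r185",f([(244,185),(392,185)],.039))
zt=p[2]-.0127
print("tines",f([(279.5,185),(364,185),(320,168)],zt)); print(p)
E
```

```text
row175 [154, 156, 154, 158, 159, 158, 156, 154, 147, 134, 118, 112, 110, 99, 80, 73, 69, 67, 72, 74, 71, 70, 75, 101, 133, 158, 165, 168, 169, 167, 170, 169, 169, 166, 171, 168, 170, 170, 169, 170, 170, 172, 174, 173, 174, 177, 179, 179, 173, 164, 150, 135, 139, 150, 151, 149, 152, 149, 152, 156, 155, 159, 159, 155, 156, 158, 156, 155, 155, 154, 153, 154, 152, 152, 151, 151, 148, 151, 151, 152, 145, 130, 133, 148, 161, 165, 169, 169, 166, 172, 167, 170, 170, 170, 170, 171, 171, 171, 173, 172, 174, 175, 173, 175, 177, 177, 179, 173, 157, 131, 83, 73, 73, 80, 115, 144, 156, 154, 157, 154, 158, 156, 155, 152, 155, 156, 153, 152, 151, 147, 142, 118, 88, 80, 79]
col300 [112, 112, 112, 111, 111, 111, 111, 114, 112, 109, 93, 66, 59, 63, 65, 63, 73, 74, 74, 71, 78, 69, 84, 107, 109, 113, 114, 112, 110, 111, 111, 113, 111, 114, 112, 109, 109, 109, 120, 148]
col335 [154, 157, 154, 152, 154, 158, 155, 154, 154, 152, 133, 95, 75, 72, 75, 73, 74, 72, 76, 76, 74, 71, 80, 102, 111, 114, 108, 113, 111, 111, 106, 110, 111, 109, 106, 124, 147, 154, 155, 152, 153, 154, 154, 151, 149, 149, 146, 143, 146, 144]
rim outer cols row185 z.045 [[-0.0434  0.0687 -0.025 ]
 [-0.0433  0.0688  0.0217]]
rim inner row149 [[-0.0595  0.0688 -0.0012]]
plate edges r185 [[-0.0424  0.0747 -0.037 ]
 [-0.0423  0.0748  0.0327]]
tines [[-0.0529  0.0126 -0.014 ]
 [-0.0529  0.0127  0.0132]
 [-0.0583  0.0127 -0.0009]]
[ 0.53345391 -0.05683835  0.1137891 ]
```

Emit:
{"method": "drive_tool", "body": {
  "targets": [
    [1, 0.002, 0.02, -0.0015, 0],
    [1, 0.002, 0.035, -0.0015, 0],
    [1, 0.002, 0.04, -0.0015, 0],
    [1, 0.002, 0.04, -0.0015, 0],
    [1, 0.002, 0.04, -0.0015, 0],
    [1, 0.002, 0.04, -0.0015, 0]
  ]
}}

```text
clock: 7.8
position: [0.5318, -0.0592, 0.0731]
eef_rot: [-1.57, -0.0, -1.453]
contact_force: [-0.6, 0.4, 0.0]
grip_width: 0.0271
```

```bash
python3 - <<'E'
from h import *
plan([0.5317,-0.058,.062],-83.2)
wrist("w6")
im,d=optics.get_image("scene"); cv2.imwrite(f"pics/scene6c.png",cv2.resize(im[140:240,140:270,::-1],None,fx=5,fy=5,interpolation=cv2.INTER_CUBIC))
E
```

```text
goal [0.5317, -0.058, 0.062] shift [-0.0012  0.0111  0.    ] turn -0.0005 curyaw -83.25 pos [ 0.5318 -0.0592  0.0731] F [-0.61  0.41  0.02] w 0.0271 t 7.8
```

View pics/w6.png

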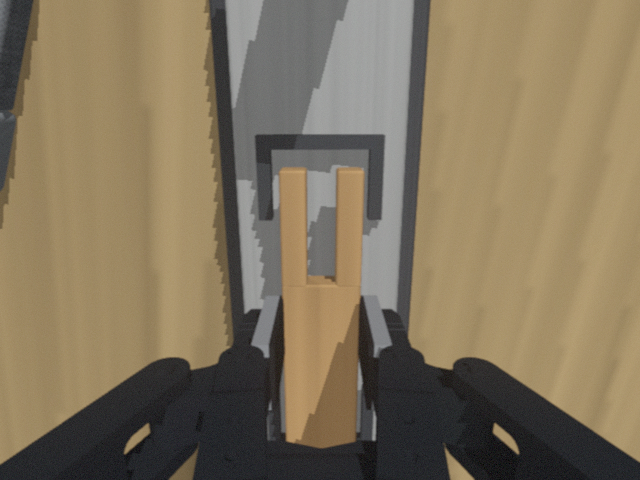

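View pics/scene6c.png

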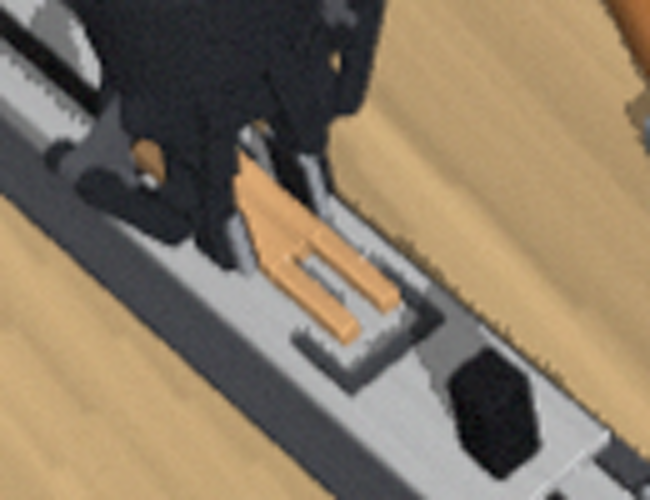

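```bash
python3 - <<'E'
from h import *
im,d,T,K=wload("w6"); ex=np.array([.993,.119]); ey=np.array([-.119,.993])
f=lambda uv,z:(wray(T,K,uv,z)[:,:2])@np.c_[ex,ey]*1000
print("rim inner",f([(271.5,200),(369,200),(320,149.5)],.045).round(1)); print("plate",f([(229,200),(411,200)],.039).round(1)); print("tines",f([(279.5,200),(363.5,200),(320,168)],.0604).round(1))
E
```

```text
rim inner [[503.7 -78.1]
 [539.5 -78.2]
 [521.5 -59.9]]
plate [[486.8 -79.3]
 [556.2 -79.5]]
tines [[508.1 -74.9]
 [535.8 -75. ]
 [521.5 -64.4]]
```

Emit:
{"method": "drive_tool", "body": {
  "targets": [
    [1, 0, 0.005, 0, 0],
    [1, 0, 0.009, 0, 0],
    [1, 0, 0.011, 0, 0],
    [1, 0, 0.0115, 0, 0],
    [1, 0, 0.0115, 0, 0],
    [1, 0, 0.0115, 0, 0]
  ]
}}

```text
clock: 8.5
position: [0.5309, -0.0593, 0.0608]
eef_rot: [-1.572, 0.0, -1.453]
contact_force: [-3.3, -0.5, 4.1]
grip_width: 0.0265
```

Emit:
{"method": "drive_tool", "body": {
  "targets": [
    [0.2, 0, 0.0, 0, 0],
    [0.0, 0, 0.0, 0, 0],
    [0.0, 0, 0.0, 0, 0],
    [0.0, 0, 0.0, 0, 0],
    [0.0, 0, -0.02, 0, 0],
    [-0.2, 0, -0.06, 0, 0],
    [-0.4, 0, -0.1, 0, 0],
    [-0.6, 0, -0.14, 0, 0],
    [-0.6, 0, -0.14, 0, 0]
  ]
}}

```text
clock: 9.4
position: [0.5343, -0.059, 0.2068]
eef_rot: [-1.561, -0.003, -1.453]
contact_force: [-0.1, 0.2, 0.0]
grip_width: 0.0685
```

```bash
python3 - <<'E'
from h import *
plan([0.519,0.03,.2],-83.2)
wrist("w7")
im,d=optics.get_image("scene"); cv2.imwrite(f"pics/scene7c.png",cv2.resize(im[110:280,90:300,::-1],None,fx=3.5,fy=3.5,interpolation=cv2.INTER_CUBIC))
E
```

```text
goal [0.519, 0.03, 0.2] shift [-0.0902  0.0065 -0.0048] turn -0.0005 curyaw -83.24 pos [ 0.5343 -0.059   0.2068] F [-0.14  0.24  0.02] w 0.0685 t 9.4
```

View pics/w7.png

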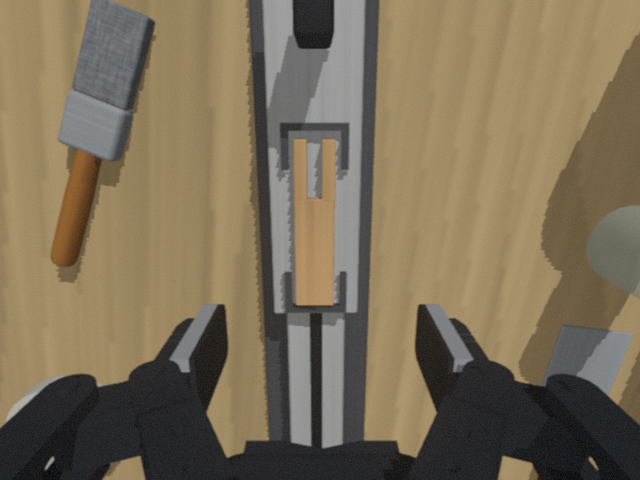

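View pics/scene7c.png

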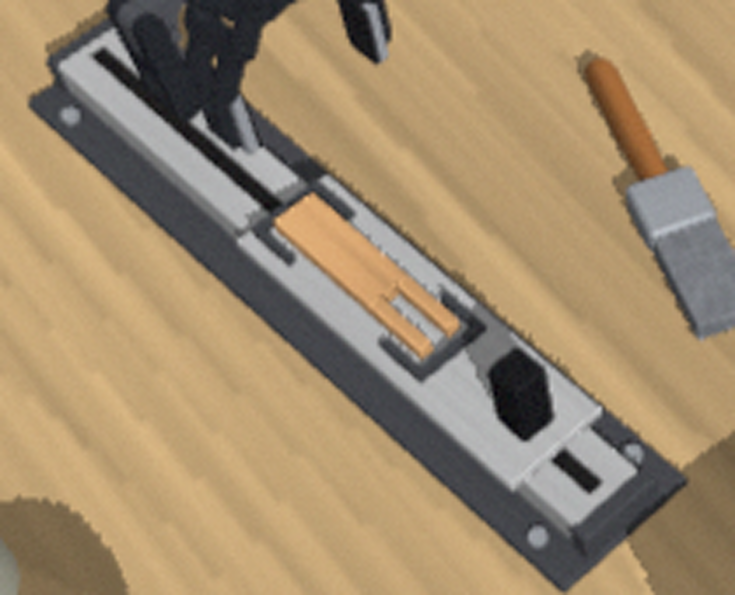

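The blank lies inside the rims at columns 293–336, rows 139–305. I'll check its height, flatness and offset by depth.

```bash
python3 - <<'E'
from h import *
im,d,T,K=wload("w7"); P=wcloud(d,T,K); hsv=cv2.cvtColor(im,cv2.COLOR_BGR2HSV)
m=(hsv[...,1]>110)&(hsv[...,0]<22)&(d>0); r0=np.zeros_like(m); r0[130:312,285:345]=1; m&=r0
uv=np.argwhere(m)[:,::-1]; r=cv2.minAreaRect((wray(T,K,uv,.049)[:,:2]*1000).astype(np.float32)); print(r)
for a in range(145,310,20): j=m[a:a+8]; print(a,np.median(P[a:a+8][j],0).round(4))
ex=np.array([.993,.119]); ey=np.array([-.119,.993]); c=np.array(r[0])
print("blank",c@np.c_[ex,ey])
V=hsv[...,2]; print(V[118:142,315].tolist(),V[300:316,289].tolist(),V[300:316,318].tolist()); print(V[150,272:300].tolist(),V[150,330:358].tolist())
print((wray(T,K,[(315,131),(315,304)],.045)[:,:2]*1000@np.c_[ex,ey]).round(1))
print((wray(T,K,[(288.5,155),(341.5,155)],.045)[:,:2]*1000@np.c_[ex,ey]).round(1))
E
```

```text
((532.1038208007812, -61.90558624267578), (26.539827346801758, 119.46501159667969), 6.477337837219238)
145 [ 0.5198 -0.0087  0.0481]
165 [ 0.5336 -0.0216  0.0482]
185 [ 0.5229 -0.0354  0.0481]
205 [ 0.5295 -0.0491  0.0481]
225 [ 0.5315 -0.0631  0.0481]
245 [ 0.5333 -0.0776  0.0482]
265 [ 0.5344 -0.0931  0.0482]
285 [ 0.536  -0.1083  0.0481]
305 [ 0.5384 -0.1245  0.0423]
blank [ 521.01232929 -124.79260181]
[157, 157, 155, 157, 131, 91, 75, 67, 69, 73, 71, 74, 89, 105, 110, 111, 111, 111, 112, 113, 111, 113, 116, 111] [74, 70, 75, 75, 71, 72, 78, 75, 69, 71, 72, 71, 83, 107, 112, 113] [178, 176, 178, 178, 172, 114, 57, 69, 69, 69, 71, 70, 77, 52, 39, 44]
[156, 158, 154, 149, 135, 118, 110, 109, 101, 80, 72, 74, 72, 72, 75, 71, 93, 105, 106, 110, 115, 139, 161, 165, 167, 166, 167, 171] [171, 173, 176, 175, 167, 154, 136, 117, 111, 109, 104, 89, 74, 72, 73, 73, 76, 79, 101, 138, 155, 158, 154, 154, 155, 153, 153, 153]
[[ 522.2  -60.2]
 [ 521.4 -185.7]]
[[504.3 -75.7]
 [539.9 -75.9]]
```

The blank is flat (top at about 0.048 m along its whole length) and within about 1 mm of the nest centre. Next is the handle.

```bash
python3 - <<'E'
from h import *
plan([0.5178,0.0632,.15],-83.2)
E
```

```text
goal [0.5178, 0.0632, 0.15] shift [-0.1234  0.0517  0.0003] turn -0.0007 curyaw -83.26 pos [ 0.5318 -0.0593  0.2018] F [ 0.08  0.55 -0.01] w 0.0683 t 9.5
```

Emit:
{"method": "drive_tool", "body": {
  "targets": [
    [-0.6, -0.05, 0, 0, 0],
    [-0.6, -0.1, 0, 0, 0],
    [-0.6, -0.123, 0.01, 0, 0],
    [-0.6, -0.123, 0.04, 0, 0],
    [-0.6, -0.123, 0.05, 0, 0],
    [-0.6, -0.123, 0.05, 0, 0],
    [-0.6, -0.123, 0.05, 0, 0]
  ]
}}

```text
clock: 10.2
position: [0.5169, 0.062, 0.1508]
eef_rot: [-1.572, 0.0, -1.454]
contact_force: [-0.1, -0.7, 0.3]
grip_width: 0.0686
```

```bash
python3 - <<'E'
from h import *
plan([0.5178,0.0632,.072],-83.2)
wrist("w8")
im,d=optics.get_image("scene"); cv2.imwrite(f"pics/scene8c.png",cv2.resize(im[130:290,140:320,::-1],None,fx=3.5,fy=3.5,interpolation=cv2.INTER_CUBIC))
E
```

```text
goal [0.5178, 0.0632, 0.072] shift [-0.001   0.0788  0.0011] turn -0.0015 curyaw -83.33 pos [0.5169 0.062  0.1508] F [-0.13 -0.65  0.34] w 0.0686 t 10.2
```

View pics/w8.png

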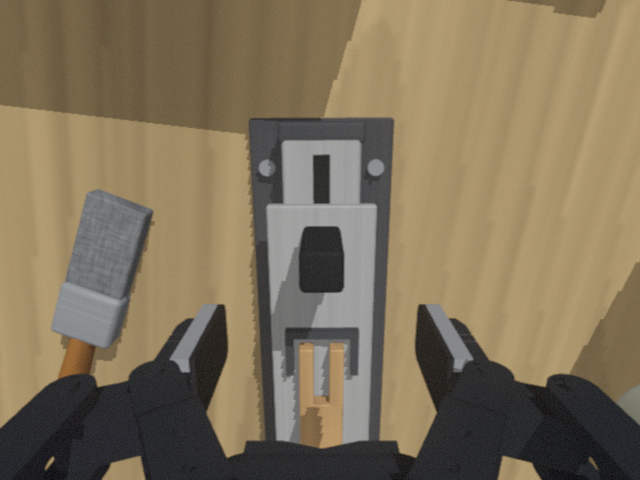

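View pics/scene8c.png

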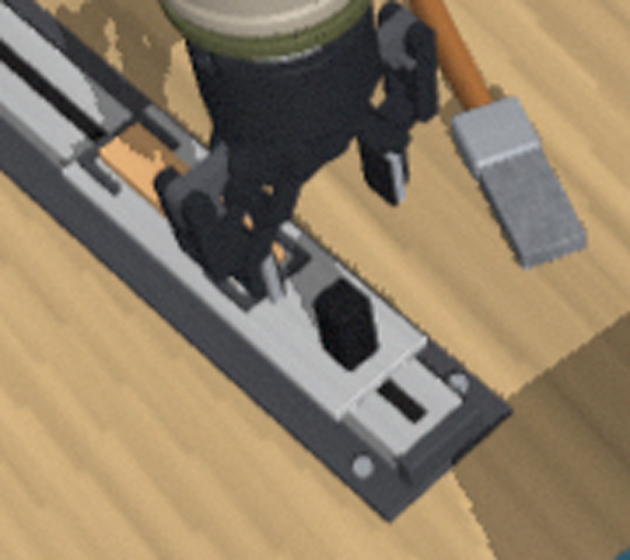

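The handle's top face is at columns 301–343, rows about 253–291. I'll check it against the planned grasp point.

```bash
python3 - <<'E'
from h import *
im,d,T,K=wload("w8"); P=wcloud(d,T,K)
for r in range(225,295,6): print(r,P[r,322].round(4),im[r,322])
print(wray(T,K,[(301,275),(343,275),(322,291)],.089).round(4))
E
```

```text
225 [0.5168 0.0738 0.0387] [152 154 155]
231 [0.5167 0.074  0.0521] [43 42 39]
237 [0.5166 0.0745 0.0652] [43 47 45]
243 [0.5167 0.0739 0.0738] [46 44 44]
249 [0.5166 0.0739 0.0833] [42 40 42]
255 [0.5168 0.0725 0.0878] [48 46 46]
261 [0.5171 0.0694 0.0877] [45 47 46]
267 [0.5175 0.0668 0.0886] [43 43 44]
273 [0.5178 0.0637 0.0886] [47 43 44]
279 [0.5181 0.0609 0.0892] [47 45 44]
285 [0.5185 0.0575 0.0883] [41 35 34]
291 [0.5189 0.0543 0.0881] [35 33 31]
[[0.508  0.0618 0.089 ]
 [0.5278 0.064  0.089 ]
 [0.5189 0.0547 0.089 ]]
```

Emit:
{"method": "drive_tool", "body": {
  "targets": [
    [-0.6, -0.002, 0.02, 0.001, 0],
    [-0.6, -0.002, 0.05, 0.001, 0],
    [-0.6, -0.002, 0.075, 0.001, 0],
    [-0.6, -0.002, 0.078, 0.001, 0],
    [-0.6, -0.002, 0.078, 0.001, 0],
    [0, -0.002, 0.078, 0.001, 0],
    [1, -0.002, 0.078, 0.001, 0],
    [1, -0.002, 0.078, 0.001, 0],
    [1, -0.002, 0.078, 0.001, 0],
    [1, -0.002, 0.078, 0.001, 0]
  ],
  "newtons": 60
}}

```text
clock: 11.3
position: [0.5167, 0.065, 0.0739]
eef_rot: [-1.572, -0.001, -1.453]
contact_force: [-8.9, -2.3, 13.5]
grip_width: 0.0211
```

Emit:
{"method": "drive_tool", "body": {
  "targets": [
    [1, 0, -0.001, -0.001, 0],
    [1, 0.003, -0.001, -0.001, 0],
    [1, 0.008, -0.001, -0.001, 0],
    [1, 0.014, -0.001, -0.001, 0],
    [1, 0.02, -0.001, -0.001, 0],
    [1, 0.026, -0.001, -0.001, 0],
    [1, 0.03, -0.001, -0.001, 0],
    [1, 0.03, -0.001, -0.001, 0]
  ]
}}

```text
clock: 12.1
position: [0.5204, 0.0333, 0.074]
eef_rot: [-1.571, -0.001, -1.455]
contact_force: [0.5, -2.5, 3.0]
grip_width: 0.0212
```

```bash
python3 - <<'E'
from h import *
plan([0.518,0.064,.072],-83.2)
im,d=optics.get_image("scene"); cv2.imwrite(f"pics/scene9c.png",cv2.resize(im[110:280,90:300,::-1],None,fx=3.5,fy=3.5,interpolation=cv2.INTER_CUBIC))
E
```

```text
goal [0.518, 0.064, 0.072] shift [-0.0308  0.0019  0.0012] turn -0.0017 curyaw -83.35 pos [0.5204 0.0333 0.074 ] F [ 0.48 -2.54  3.05] w 0.0212 t 12.1
```

View pics/scene9c.png

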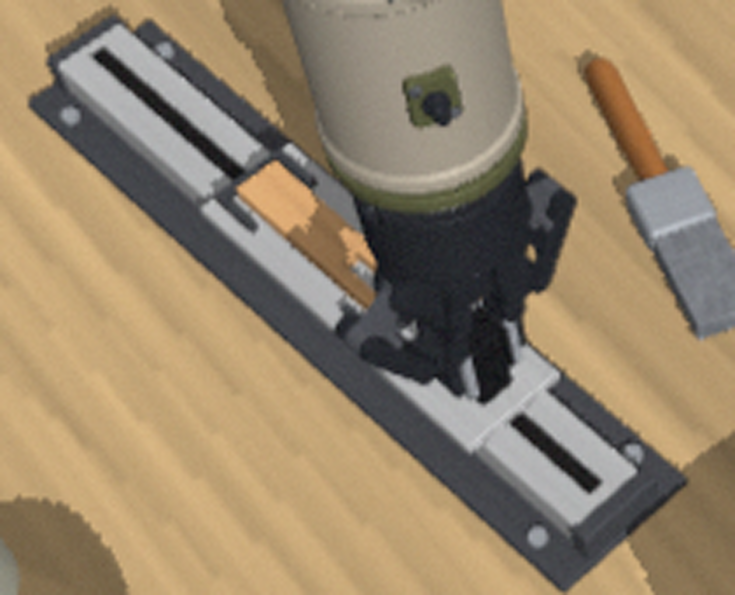

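The sled follows the hand and the blank stays in the nest. From here I'll feel forward in short steps.

Emit:
{"method": "drive_tool", "body": {
  "targets": [
    [1, 0.002, 0, 0, 0],
    [1, 0.004, 0, 0, 0],
    [1, 0.004, 0, 0, 0]
  ]
}}

```text
clock: 12.45
position: [0.5207, 0.0309, 0.074]
eef_rot: [-1.57, -0.0, -1.453]
contact_force: [-1.1, 0.1, 5.2]
grip_width: 0.0213
```

Emit:
{"method": "drive_tool", "body": {
  "targets": [
    [1, 0.0015, 0, 0, 0],
    [1, 0.003, 0, 0, 0],
    [1, 0.003, 0, 0, 0]
  ]
}}

```text
clock: 12.75
position: [0.5211, 0.0278, 0.074]
eef_rot: [-1.57, -0.0, -1.453]
contact_force: [-1.9, 0.1, 4.9]
grip_width: 0.0213
```

Emit:
{"method": "drive_tool", "body": {
  "targets": [
    [1, 0.0015, 0, 0, 0],
    [1, 0.003, 0, 0, 0],
    [1, 0.003, 0, 0, 0]
  ]
}}

```text
clock: 13.05
position: [0.5214, 0.0247, 0.074]
eef_rot: [-1.571, -0.0, -1.453]
contact_force: [-1.2, 0.9, 5.9]
grip_width: 0.021
```

Emit:
{"method": "drive_tool", "body": {
  "targets": [
    [1, 0.0015, 0, 0, 0],
    [1, 0.003, 0, 0, 0],
    [1, 0.003, 0, 0, 0]
  ]
}}

```text
clock: 13.35
position: [0.5218, 0.0217, 0.074]
eef_rot: [-1.57, -0.0, -1.453]
contact_force: [-0.9, -0.4, 5.3]
grip_width: 0.0211
```

Emit:
{"method": "drive_tool", "body": {
  "targets": [
    [1, 0.0015, 0, 0, 0],
    [1, 0.003, 0, 0, 0],
    [1, 0.003, 0, 0, 0]
  ]
}}

```text
clock: 13.65
position: [0.5222, 0.0187, 0.074]
eef_rot: [-1.57, -0.0, -1.453]
contact_force: [-1.2, -0.1, 6.0]
grip_width: 0.0214
```

Emit:
{"method": "drive_tool", "body": {
  "targets": [
    [1, 0.0015, 0, 0, 0],
    [1, 0.003, 0, 0, 0],
    [1, 0.003, 0, 0, 0]
  ]
}}

```text
clock: 13.95
position: [0.5225, 0.0158, 0.074]
eef_rot: [-1.57, -0.0, -1.453]
contact_force: [-1.0, -0.3, 6.0]
grip_width: 0.0213
```

Emit:
{"method": "drive_tool", "body": {
  "targets": [
    [1, 0.0015, 0, 0, 0],
    [1, 0.003, 0, 0, 0],
    [1, 0.003, 0, 0, 0]
  ]
}}

```text
clock: 14.25
position: [0.5228, 0.0128, 0.074]
eef_rot: [-1.571, -0.0, -1.453]
contact_force: [-1.6, 1.1, 5.1]
grip_width: 0.0211
```

Emit:
{"method": "drive_tool", "body": {
  "targets": [
    [1, 0.0015, 0, 0, 0],
    [1, 0.003, 0, 0, 0],
    [1, 0.003, 0, 0, 0]
  ]
}}

```text
clock: 14.55
position: [0.5232, 0.0098, 0.074]
eef_rot: [-1.57, -0.0, -1.453]
contact_force: [-1.6, 0.5, 4.4]
grip_width: 0.0214
```

Emit:
{"method": "drive_tool", "body": {
  "targets": [
    [1, 0.0015, 0, 0, 0],
    [1, 0.003, 0, 0, 0],
    [1, 0.003, 0, 0, 0]
  ]
}}

```text
clock: 14.85
position: [0.5236, 0.0068, 0.074]
eef_rot: [-1.57, -0.0, -1.453]
contact_force: [-2.8, 0.4, 4.5]
grip_width: 0.021
```

Emit:
{"method": "drive_tool", "body": {
  "targets": [
    [1, 0.0015, 0, 0, 0],
    [1, 0.003, 0, 0, 0],
    [1, 0.003, 0, 0, 0]
  ]
}}

```text
clock: 15.15
position: [0.524, 0.0038, 0.074]
eef_rot: [-1.57, -0.0, -1.453]
contact_force: [-0.7, 0.7, 5.7]
grip_width: 0.0217
```

Emit:
{"method": "drive_tool", "body": {
  "targets": [
    [1, 0.0015, 0, 0, 0],
    [1, 0.003, 0, 0, 0],
    [1, 0.003, 0, 0, 0]
  ]
}}

```text
clock: 15.45
position: [0.5243, 0.0009, 0.074]
eef_rot: [-1.57, -0.0, -1.453]
contact_force: [-1.0, 0.3, 5.1]
grip_width: 0.0214
```

Emit:
{"method": "drive_tool", "body": {
  "targets": [
    [1, 0.0015, 0, 0, 0],
    [1, 0.003, 0, 0, 0],
    [1, 0.003, 0, 0, 0]
  ]
}}

```text
clock: 15.75
position: [0.5247, -0.0022, 0.074]
eef_rot: [-1.57, -0.0, -1.453]
contact_force: [-1.5, 0.4, 4.5]
grip_width: 0.0215
```

Emit:
{"method": "drive_tool", "body": {
  "targets": [
    [1, 0.0015, 0, 0, 0],
    [1, 0.003, 0, 0, 0],
    [1, 0.003, 0, 0, 0]
  ]
}}

```text
clock: 16.05
position: [0.525, -0.0051, 0.074]
eef_rot: [-1.57, -0.0, -1.453]
contact_force: [-1.2, 1.2, 5.1]
grip_width: 0.0209
```

Emit:
{"method": "drive_tool", "body": {
  "targets": [
    [1, 0.0015, 0, 0, 0],
    [1, 0.003, 0, 0, 0],
    [1, 0.003, 0, 0, 0]
  ]
}}

```text
clock: 16.35
position: [0.5254, -0.0081, 0.074]
eef_rot: [-1.57, -0.0, -1.453]
contact_force: [-0.2, 0.1, 4.8]
grip_width: 0.0214
```

Emit:
{"method": "drive_tool", "body": {
  "targets": [
    [1, 0.0015, 0, 0, 0],
    [1, 0.003, 0, 0, 0],
    [1, 0.003, 0, 0, 0]
  ]
}}

```text
clock: 16.65
position: [0.5257, -0.0111, 0.074]
eef_rot: [-1.57, -0.0, -1.453]
contact_force: [-0.2, 0.9, 4.5]
grip_width: 0.0213
```

Emit:
{"method": "drive_tool", "body": {
  "targets": [
    [1, 0.0015, 0, 0, 0],
    [1, 0.003, 0, 0, 0],
    [1, 0.003, 0, 0, 0]
  ]
}}

```text
clock: 16.95
position: [0.5261, -0.0141, 0.074]
eef_rot: [-1.57, -0.0, -1.453]
contact_force: [-0.8, 0.6, 5.3]
grip_width: 0.0209
```

Emit:
{"method": "drive_tool", "body": {
  "targets": [
    [1, 0.0015, 0, 0, 0],
    [1, 0.003, 0, 0, 0],
    [1, 0.003, 0, 0, 0]
  ]
}}

```text
clock: 17.25
position: [0.5265, -0.017, 0.074]
eef_rot: [-1.57, -0.0, -1.453]
contact_force: [-0.4, 1.2, 5.4]
grip_width: 0.0211
```

Emit:
{"method": "drive_tool", "body": {
  "targets": [
    [1, 0.0015, 0, 0, 0],
    [1, 0.003, 0, 0, 0],
    [1, 0.003, 0, 0, 0]
  ]
}}

```text
clock: 17.55
position: [0.5268, -0.02, 0.074]
eef_rot: [-1.57, -0.0, -1.453]
contact_force: [-1.0, 1.0, 5.9]
grip_width: 0.0215
```

Emit:
{"method": "drive_tool", "body": {
  "targets": [
    [1, 0.0015, 0, 0, 0],
    [1, 0.003, 0, 0, 0],
    [1, 0.003, 0, 0, 0]
  ]
}}

```text
clock: 17.85
position: [0.5272, -0.023, 0.074]
eef_rot: [-1.57, -0.0, -1.453]
contact_force: [-0.7, 0.8, 5.1]
grip_width: 0.021
```

Emit:
{"method": "drive_tool", "body": {
  "targets": [
    [1, 0.0015, 0, 0, 0],
    [1, 0.003, 0, 0, 0],
    [1, 0.003, 0, 0, 0]
  ]
}}

```text
clock: 18.15
position: [0.5275, -0.026, 0.074]
eef_rot: [-1.57, -0.0, -1.453]
contact_force: [-0.2, -0.1, 4.4]
grip_width: 0.0214
```

Emit:
{"method": "drive_tool", "body": {
  "targets": [
    [1, 0.0015, 0, 0, 0],
    [1, 0.003, 0, 0, 0],
    [1, 0.003, 0, 0, 0]
  ]
}}

```text
clock: 18.45
position: [0.5279, -0.0289, 0.074]
eef_rot: [-1.57, -0.0, -1.453]
contact_force: [-0.1, 1.3, 5.1]
grip_width: 0.021
```

Emit:
{"method": "drive_tool", "body": {
  "targets": [
    [1, 0.0015, 0, 0, 0],
    [1, 0.003, 0, 0, 0],
    [1, 0.003, 0, 0, 0]
  ]
}}

```text
clock: 18.75
position: [0.5282, -0.0319, 0.074]
eef_rot: [-1.57, -0.0, -1.453]
contact_force: [-0.3, 0.3, 4.8]
grip_width: 0.0211
```

Emit:
{"method": "drive_tool", "body": {
  "targets": [
    [1, 0.0015, 0, 0, 0],
    [1, 0.003, 0, 0, 0],
    [1, 0.003, 0, 0, 0]
  ]
}}

```text
clock: 19.05
position: [0.5286, -0.0349, 0.074]
eef_rot: [-1.57, -0.0, -1.453]
contact_force: [0.2, 0.4, 5.0]
grip_width: 0.0208
```

Emit:
{"method": "drive_tool", "body": {
  "targets": [
    [1, 0.0015, 0, 0, 0],
    [1, 0.003, 0, 0, 0],
    [1, 0.003, 0, 0, 0]
  ]
}}

```text
clock: 19.35
position: [0.529, -0.0379, 0.074]
eef_rot: [-1.57, -0.0, -1.453]
contact_force: [0.1, -0.2, 4.7]
grip_width: 0.0211
```

Emit:
{"method": "drive_tool", "body": {
  "targets": [
    [1, 0.0015, 0, 0, 0],
    [1, 0.003, 0, 0, 0],
    [1, 0.003, 0, 0, 0]
  ]
}}

```text
clock: 19.65
position: [0.5293, -0.041, 0.074]
eef_rot: [-1.57, -0.0, -1.453]
contact_force: [0.2, -0.6, 5.0]
grip_width: 0.0215
```

Emit:
{"method": "drive_tool", "body": {
  "targets": [
    [1, 0.0015, 0, 0, 0],
    [1, 0.003, 0, 0, 0],
    [1, 0.003, 0, 0, 0]
  ]
}}

```text
clock: 19.95
position: [0.5298, -0.0448, 0.074]
eef_rot: [-1.57, -0.001, -1.454]
contact_force: [1.3, -3.1, 4.1]
grip_width: 0.0217
```

Emit:
{"method": "drive_tool", "body": {
  "targets": [
    [1, 0.0015, 0, 0, 0],
    [1, 0.003, 0, 0, 0],
    [1, 0.003, 0, 0, 0]
  ]
}}

```text
clock: 20.25
position: [0.5302, -0.0484, 0.074]
eef_rot: [-1.57, -0.002, -1.455]
contact_force: [4.4, -7.5, 4.0]
grip_width: 0.0207
```

The sled is being drawn in (Fy −7.5 N), so I'll use finer steps.

Emit:
{"method": "drive_tool", "body": {
  "targets": [
    [1, 0.001, 0, 0, 0],
    [1, 0.001, 0, 0, 0]
  ]
}}

```text
clock: 20.45
position: [0.5303, -0.0496, 0.074]
eef_rot: [-1.57, -0.002, -1.455]
contact_force: [2.0, -8.3, 3.7]
grip_width: 0.0212
```

Emit:
{"method": "drive_tool", "body": {
  "targets": [
    [1, 0.001, 0, 0, 0],
    [1, 0.001, 0, 0, 0]
  ]
}}

```text
clock: 20.65
position: [0.5304, -0.0497, 0.074]
eef_rot: [-1.57, -0.001, -1.454]
contact_force: [2.7, -6.2, 4.8]
grip_width: 0.0213
```

Emit:
{"method": "drive_tool", "body": {
  "targets": [
    [1, 0.001, 0, 0, 0],
    [1, 0.001, 0, 0, 0]
  ]
}}

```text
clock: 20.85
position: [0.5304, -0.0499, 0.074]
eef_rot: [-1.57, -0.0, -1.454]
contact_force: [1.1, -4.7, 4.9]
grip_width: 0.0212
```

Emit:
{"method": "drive_tool", "body": {
  "targets": [
    [1, 0.001, 0, 0, 0],
    [1, 0.001, 0, 0, 0]
  ]
}}

```text
clock: 21.05
position: [0.5304, -0.0499, 0.074]
eef_rot: [-1.57, 0.0, -1.453]
contact_force: [2.1, -2.5, 6.2]
grip_width: 0.0212
```

Emit:
{"method": "drive_tool", "body": {
  "targets": [
    [1, 0.001, 0, 0, 0],
    [1, 0.001, 0, 0, 0],
    [1, 0.001, 0, 0, 0]
  ]
}}

```text
clock: 21.35
position: [0.5304, -0.0501, 0.074]
eef_rot: [-1.57, 0.001, -1.452]
contact_force: [1.3, 0.7, 5.6]
grip_width: 0.0215
```

Emit:
{"method": "drive_tool", "body": {
  "targets": [
    [1, 0.001, 0, 0, 0],
    [1, 0.001, 0, 0, 0],
    [1, 0.001, 0, 0, 0]
  ]
}}

```text
clock: 21.65
position: [0.5304, -0.0503, 0.074]
eef_rot: [-1.57, 0.002, -1.451]
contact_force: [0.1, 2.2, 6.0]
grip_width: 0.0217
```

Emit:
{"method": "drive_tool", "body": {
  "targets": [
    [1, -0.0006, 0, 0, 0],
    [1, -0.0006, 0, 0, 0],
    [1, -0.0006, 0, 0, 0],
    [1, -0.0006, 0, 0, 0],
    [1, -0.0006, 0, 0, 0],
    [1, -0.0006, 0, 0, 0]
  ]
}}

```text
clock: 22.25
position: [0.5304, -0.0503, 0.074]
eef_rot: [-1.57, 0.001, -1.452]
contact_force: [1.0, 0.8, 5.6]
grip_width: 0.0212
```

```bash
python3 - <<'E'
from h import *
s=readout.sense(); print(s['contact_force'],s['joint_velocities'].__str__())
im,d=optics.get_image("scene"); cv2.imwrite(f"pics/scene10.png",im[:,:,::-1])
im,d=optics.get_image("side"); cv2.imwrite(f"pics/side10.png",im[:,:,::-1])
E
```

```text
[1.01001046 0.79101257 5.61394625] [-0.00164002 -0.00066765 -0.00035997 -0.00041282  0.00071153  0.00017209
  0.00075333]
```

View pics/scene10.png

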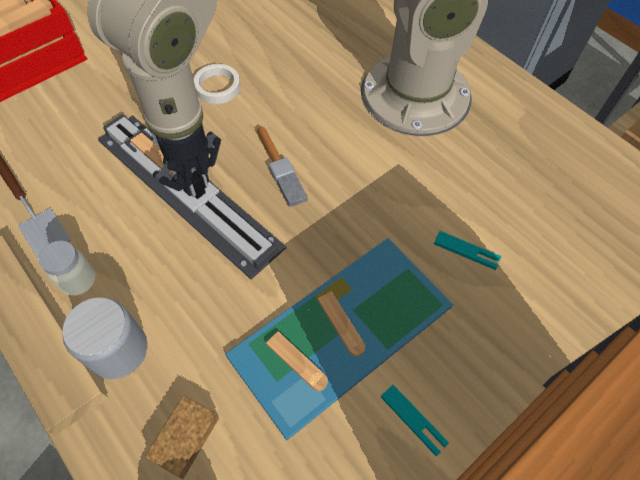

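View pics/side10.png

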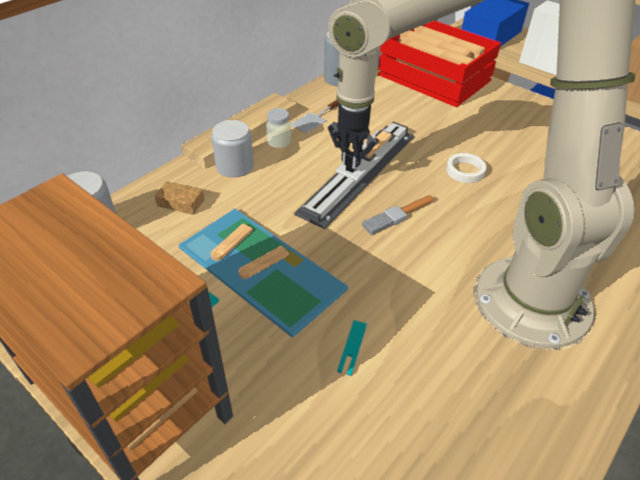

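The sled sits in the notch with the handle gripped at about (190,180) in the scene view, and both plain blanks are where they were. I'll check the height of the visible part of the forked blank, then hand in.

```bash
python3 - <<'E'
from h import *
im,d=optics.get_image("scene"); P=cloud("scene",d); hsv=cv2.cvtColor(im,cv2.COLOR_RGB2HSV)
m=(hsv[...,1]>110)&(hsv[...,0]<22)&(P[...,2]>.03)&(P[...,2]<.07); m[:120]=0; m[165:]=0; m[:,:120]=0; m[:,165:]=0
q=P[m]; print(len(q),np.median(q,0),np.percentile(q[:,2],[5,95])); print(readout.sense()['clock'])
print(order.close_job())
E
```

```text
479 [ 0.54786416 -0.19662141  0.0496979 ] [0.04597354 0.05242262]
22.4
the job is handed in; nothing more can be done
None
```

I laid the forked blank in the nest, let go of it, and slid the sled by its handle until the ball dropped into the notch. I handed the job in at 22.4 s with the handle still gripped at 60 N. No verdict is reported.

- **Blank in the nest:** After release it lay flat, its top at about 0.048 m along its whole length, and was within about 1 mm of the nest centre. In the last picture the part not hidden by the gripper had its top at about 0.050 m, which matches lying on the nest floor. The gripper hid the rest, so I did not re-measure its centring after the slide.
- **Notch:** The hand had moved about 113 mm when the sled settled. It was drawn forward with up to 8 N, then stayed at y ≈ -0.050 while the along-rail force swung from -8 to +2 N as I pushed on. I eased back to about 1 N along the rail. The ball's depth can't be read directly, so this rests on feel alone.
- **Leftover force:** About 5.6 N of upward force remained on the tool from gripping the handle. I left it because it held steady.
- **Plain blanks:** They look unmoved in the last pictures. I did not measure their positions again.

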